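Turn the shaping bar end for end in the holding clamp

TASK

The next job needs the round horn of the double-ended shaping bar, but its fork is facing out of the clamp. Swing the keeper off, turn the bar end for end so that the horn sticks out at the open front and the fork is at the back stop, seat it down in both saddles and fully home against the stop, then swing the keeper all the way back across it. Leave the spectacle frame, lens blank, pad dish and pliers where they are.

Things in the scene. Friction and masses are not known exactly. Their poses are not given: they have to be found in the camera images.
- seat (a point): Where the bar's centre belongs when home, 40 mm above the bench, in a cast aluminium clamp bolted to the bench (155 x 100 mm base plate). x axis runs level along the saddles from the open front (-x) to the back stop (+x); z up. From x -28 to +28 mm there is free space beside and below the bar, down to the base plate 28 mm below this point. A 44 mm wide stop plate faces -x at x = +85 mm.
- front_saddle (a point): Centre of the front open-topped saddle's floor (x -36 mm, 10 mm below the seat point). Saddle 16 mm long, 27 mm wide inside, flared to 39 mm at the lips, which stand 19 mm above this floor; 55 mm wide outside.
- back_saddle (a point): Centre of the back saddle's floor (x +39 mm from the seat point), same section, 22 mm long.
- bar_mid (a point): Centre of the loose dark steel shaping bar, 170 mm long, about 0.4 kg, balancing near here; x axis points along the bar to the horn. Body 90 x 24 x 20 mm (long, wide, high). A round horn tapering from 20 to 8 mm diameter sticks out 40 mm at +x, a two-pronged fork (24 mm wide, 14 high, 40 long) at -x. It starts in the saddles, fork at the open front.
- horn_tip (a point): Tip of the horn, on the bar's axis, 85 mm from the bar's centre.
- fork_tip (a point): Tip of the fork, on the bar's axis between the prongs, 85 mm from the bar's centre on the other side.
- pivot (a point): Point on the keeper's upright hinge axis, at the height of the knob's grip (80 mm above the bench), at x +40, y +42 mm of the seat point, fixed to the clamp. The boss here is 24 mm in diameter, topped by a steel wing screw 34 mm wide up to 75 mm above the bench.
- knob (a point): Middle of the grip of the black round upright knob (20 mm diameter, 58 to 92 mm above the bench) at the end of the keeper, 75 mm from the hinge axis. The keeper's flat arm, 16 mm wide, lies under the knob from 52 to 58 mm above the bench and just clears a seated bar (by 2 mm).
- keeper (a joint): Keeper angle in rad: 0 = straight across the bar over the back saddle (knob on the clamp's -y side; end stop), growing counter-clockwise seen from above; 1.57 = pointing along the clamp's +x, beside the bar; end stop 1.75. The bar lifts straight out from about 1.45 on. It stays where it is left (about 1 N at the knob moves it).
- frame: Brown acetate spectacle frame lying folded on the bench, about 150 x 55 mm, 15 mm high; leave alone. Origin at its underside.
- lens: Blue round lens blank, 72 mm diameter, 11 mm thick; leave alone. Origin at its underside centre.
- dish: Round white lens pad dish, 94 mm diameter, 28 mm high; leave alone. Origin at its underside centre.
- pliers: Steel pliers lying on the bench, about 150 x 60 mm, 17 mm high; leave alone. Origin at its underside near the middle.

How it is judged:
On the way, in this order (a step that is already met when the one before it is completed fails the run):
1. the keeper is swung clear of the bar (value of joint keeper above 1.2 rad), for 0.1 s.
2. the bar lies in both saddles with its horn at the open front, home against the stop (x of bar_mid in the frame of seat between -0.005 and 0.005 m and y of bar_mid in the frame of seat between -0.004 and 0.004 m and z of bar_mid in the frame of seat between -0.003 and 0.003 m and angle between the x axis of bar_mid and the x axis of seat, either way round below 0.07 rad and x of horn_tip in the frame of seat below -0.07 m), for 0.2 s.
At the end, for the whole second after the job is handed in: The bar is at rest, seated in both saddles with its horn at the open front: its centre within 5 mm of home along the saddles, 4 mm sideways and 3 mm in height, its axis within 0.07 rad of the saddles' axis; and the keeper is swung back across it to within 0.2 rad of its end stop (all of step 2 and value of joint keeper below 0.2 rad and linear speed of bar below 0.01 m/s); the robot touches nothing.
It fails at once if the spectacle frame is moved by more than 25 mm (distance of frame from where it was at the start of the episode above 0.025 m).
It fails at once if the lens blank is moved by more than 25 mm (distance of lens from where it was at the start of the episode above 0.025 m).
It fails at once if the pad dish is moved by more than 25 mm (distance of dish from where it was at the start of the episode above 0.025 m).
It fails at once if the pliers is moved by more than 25 mm (distance of pliers from where it was at the start of the episode above 0.025 m).
It also fails if it takes over 72 s, if anything falls off the work surface, if the arm or the gripper's body presses on something with over 40 N, if the wrist force passes 120 N, or if a joint passes its speed limit or range.

ROBOT

A 6-joint arm with a two-finger parallel gripper is mounted at the origin on the work surface. World frame = base frame: x ahead of the robot, y to its left, z up, the work surface at z = 0. Lengths are in m, angles in rad, forces in N, time in s.
With the tool pointing down it reaches from about 0.3 to 0.875 m from the base axis. Payload 6.4 kg.
Tool frame: the origin (TCP) lies on the centre line of the jaws, within the pads' length; the fingertips stand ctrl.tip_extent ahead of it and the grasp point (between the pads) lies 8 mm behind it (ctrl.tip_extent is the distance from the TCP to the fingertips, in m); z points along the fingers, y is the line along which they close (so a half turn about z gives the same grasp; the last joint's range is limited). The gripper opens to 85 mm and grips with 20 to 120 N. Pads are 22 mm wide; open, the fingers measure 114 mm over their backs; the gripper's body (76 mm by 85 mm) begins 54 mm behind the grasp point. The pads swing forward as they close: fully open they stand 13 mm farther back than shut.
Start: joints at [-1.314, 0.181, 1.607, -0, 1.354, -0.206], TCP at [0.257, -0.515, 0.242] pointing down, gripper open.
Joint ranges: [-2.99, 2.99], [-0.89, 2.07], [0.3, 2.58], [-1.14, 4.28], [0, 2.63], [-3.12, 3.12]. Speed limits (rad/s): [2.57, 2.57, 3.01, 3.14, 3.14, 3.14].

INTERFACE

Orientations are given as a unit quaternion [w, x, y, z].
In Python, from bench import ctrl gives the robot as it stands.
- The arm moves only by the shell command python3 -m handwheel 'ROWS'. ROWS is JSON, a list of rows, each a list of 7 numbers: the turn, a rotation vector about the tool's x, y, z as a fraction of full scale, then the shift along the tool's x, y, z as a fraction of full scale, then the opening, from 0 (shut) to 1 (fully open). In form: [[rx, ry, rz, x, y, z, jaw], ...]. A call has exactly 8 rows; each row shifts and turns the commanded pose from where the row before left it, along the tool's axes as they then stand; what a row does not reach is not made up. Full scale, the value 1, is 300 mm for a shift and pi rad for a turn. A row lasts 1/10 s, in which the tool goes at most 50 mm and 8.59 degrees, less where a joint would pass 70% of its speed; a pose out of reach is approached as far as the arm can. A call with a number of a shift or a turn outside -1 to 1 is refused whole. A call with a gripper value outside its range is refused whole. The fingers move at their own pace and stop on an object; the grip force is fixed at half the most. Time passes only in rows, so rows that do not move let the fingers close, or fill a call up. It gives the time, the measured TCP pose, the force, the opening and the grip force at its end, in the units of the state.
- ctrl.get_obs(): the state, without advancing time (a new reading comes with each control period).
- ctrl.camera(name): name is "scene" or "top" or "wrist"; returns the picture (480x640x3 uint8, blue, green, red); there is no depth.
- ctrl.camera_model(name): a dict with "camera_matrix" (3x3 intrinsics, pixels), "cam_to_world" (4x4, takes a point from camera to world coordinates). Camera axes: x right, y up, looking along -z (the intrinsics and any distortion apply to the point x, -y, -z); pixel columns grow to the right and rows downward; lengths in m; the calibration is good to about 2 mm. A picture is of the moment at which its call begins: read the wrist's pose just before it. camera_model takes no time and is no camera call; for the wrist camera it gives the pose at the moment of the call.
- ctrl.hand_in(): hands the job in; it is judged then, once.
The state is a dict: "time_s": time; "q": joint angles; "dq": joint speeds; "joint_efforts": joint torques, N m; "eef_pos": TCP position; "eef_rot": TCP orientation; "wrist_force": force on the tool from outside, world axes, zero at the start; "torque": the same for the moment, N m; "opening": opening from 0.0 (shut) to 1.0 (fully open); "grasp_force": force on a finger pad.
Only numpy, scipy, OpenCV 4.12 (cv2) and the standard library are available. Lean on these libraries where they do the work, as an engineer would, in place of code of your own. Each camera call takes 0.05 s, during which the arm holds its last target. There are 200 camera calls.

## Working session

There is one attempt and no reset: what is moved stays moved. The work goes in short steps, Python scripts to look and compute and a shell command to move; the robot and the scene stay as the last step left them, time stands still between calls to the robot, and variables do not carry over. Pictures are saved under pics/ and viewed, at most 13 in all, crops included, and the job is handed in when it is done.

```bash
ls; mkdir -p pics; cat > h.py <<'E'
import numpy as np, cv2
from bench import ctrl
def cam(n):
    m=ctrl.camera_model(n); return np.array(m["camera_matrix"]),np.array(m["cam_to_world"]),m
def ray(n,u,v,M=None):
    K,T,_=M or cam(n)
    d=np.array([(u-K[0,2])/K[0,0],-(v-K[1,2])/K[1,1],-1.0])
    return T[:3,3],T[:3,:3]@d
def onz(n,u,v,z,M=None):
    o,d=ray(n,u,v,M); return o+d*(z-o[2])/d[2]
def tri(r1,r2):
    (o1,d1),(o2,d2)=r1,r2
    A=np.stack([d1,-d2],1); s=np.linalg.lstsq(A,o2-o1,rcond=None)[0]
    a,b=o1+s[0]*d1,o2+s[1]*d2
    return (a+b)/2,np.linalg.norm(a-b)
def proj(n,p,M=None):
    K,T,_=M or cam(n); c=T[:3,:3].T@(np.array(p)-T[:3,3])
    return K[0,0]*c[0]/-c[2]+K[0,2],K[1,1]*c[1]/c[2]+K[1,2]
E
python3 - <<'E'
from h import *
for n in("scene","top","wrist"):
    cv2.imwrite(f"pics/{n}0.png",ctrl.camera(n)); K,T,m=cam(n); print(n,K.round(1).tolist(),T.round(3).tolist(),[k for k in m])
o=ctrl.get_obs(); print(o["time_s"],o["eef_pos"],o["eef_rot"],ctrl.tip_extent,o["opening"])
E
```

```text
pics
scene [[457.3, 0.0, 311.3], [0.0, 457.3, 240.3], [0.0, 0.0, 1.0]] [[0.239, -0.744, 0.624, 1.228], [0.971, 0.174, -0.164, -0.17], [0.013, 0.645, 0.764, 0.907], [0.0, 0.0, 0.0, 1.0]] ['camera_matrix', 'cam_to_world']
top [[595.1, 0.0, 326.9], [0.0, 595.1, 235.7], [0.0, 0.0, 1.0]] [[0.023, 0.996, -0.084, 0.453], [-1.0, 0.021, -0.019, -0.023], [-0.017, 0.084, 0.996, 1.516], [0.0, 0.0, 0.0, 1.0]] ['camera_matrix', 'cam_to_world']
wrist [[376.6, 0.0, 314.7], [0.0, 376.6, 239.2], [0.0, 0.0, 1.0]] [[0.446, 0.852, 0.274, 0.327], [-0.895, 0.425, 0.136, -0.48], [-0.001, -0.306, 0.952, 0.374], [0.0, 0.0, 0.0, 1.0]] ['camera_matrix', 'cam_to_world']
0.15 [ 0.25659491 -0.5141124   0.24155345] [-7.10393023e-04  9.73348116e-01  2.29331506e-01 -2.85992011e-05] 0.011 0.9972110294297971
```

View pics/top0.png

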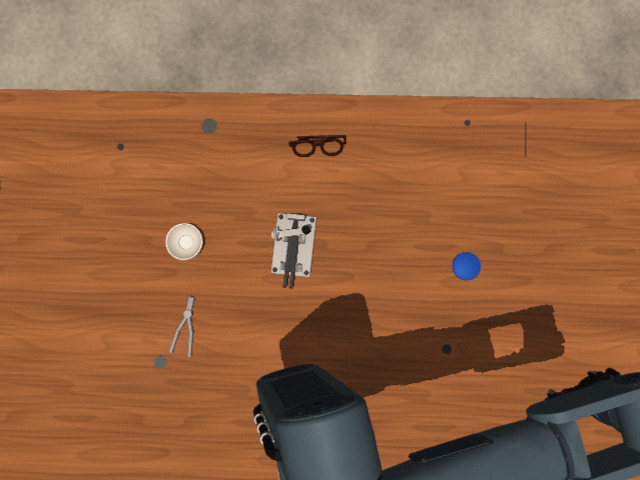

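View pics/scene0.png

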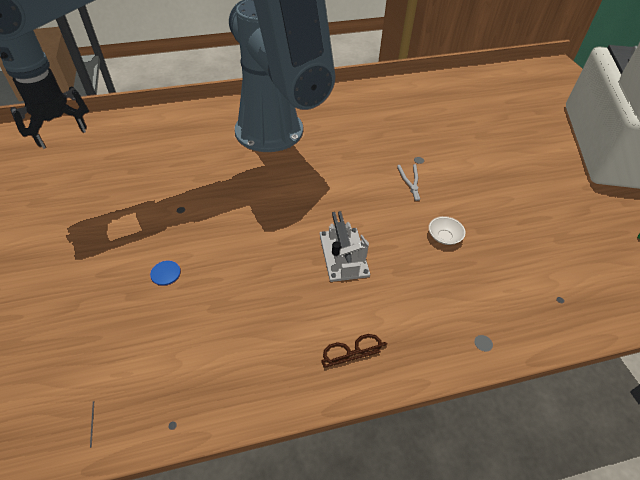

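The top view shows the clamp around (294,245), with the keeper knob at (306,230), the fork pointing down toward the robot at (289,285), the frame at (318,146), dish (184,242), pliers (187,325) and lens (466,266). Next I'll bring the wrist camera over the clamp.

```bash
cat >> h.py <<'E'
from scipy.spatial.transform import Rotation as R
def tool():
    o=ctrl.get_obs(); q=o["eef_rot"]; return np.array(o["eef_pos"]),R.from_quat([q[1],q[2],q[3],q[0]]).as_matrix()
def togo(p,yaw=None):
    """shift in tool axes/300mm; tool x-axis heading"""
    P,A=tool(); d=A.T@(np.array(p)-P); print("pos",P.round(4),"x-heading",np.degrees(np.arctan2(A[1,0],A[0,0])).round(2),"tiltz",A[:,2].round(4),"shift/0.3:",(d/.3).round(4))
    if yaw is not None:
        h=np.degrees(np.arctan2(A[1,0],A[0,0])); print("turn z frac",((h-yaw+180)%360-180)/180)
E
python3 - <<'E'
from h import *
for n,u,v,z in[("center",294,245,.05),("knob",306,230,.09),("fork",289,285,.04)]: print(n,onz("top",u,v,z).round(4))
P,A=tool(); K,T,_=cam("wrist"); print("cam in tool",(A.T@(T[:3,3]-P)).round(4),"\n",(A.T@T[:3,:3]).round(3)); print(A.round(3))
togo([.45,.03,.25])
# base plate mask in top
im=cv2.imread("pics/top0.png"); hsv=cv2.cvtColor(im,cv2.COLOR_BGR2HSV); m=((hsv[...,1]<50)&(hsv[...,2]>120)).astype(np.uint8); m[:200]=0;m[295:]=0;m[:,:262]=0;m[:,330:]=0
m=cv2.morphologyEx(m,cv2.MORPH_CLOSE,np.ones((9,9)))
c=max(cv2.findContours(m,0,2)[0],key=cv2.contourArea); b=cv2.boxPoints(cv2.minAreaRect(c)); print(b); w=np.array([onz("top",*p,.012) for p in b]); print(w.round(4), np.linalg.norm(np.diff(w,axis=0),axis=1), w.mean(0))
E
```

```text
center [0.5512 0.0861 0.05  ]
knob [0.5853 0.0552 0.09  ]
fork [0.4524 0.0965 0.04  ]
cam in tool [ 0.0778  0.0006 -0.1322] 
 [[-0.001  0.952  0.306]
 [ 1.     0.001 -0.   ]
 [-0.001  0.306 -0.952]]
[[ 0.895  0.446 -0.   ]
 [ 0.446 -0.895  0.001]
 [ 0.    -0.001 -1.   ]]
pos [ 0.2566 -0.5141  0.2416] x-heading 26.52 tiltz [-4.0e-04  1.4e-03 -1.0e+00] shift/0.3: [ 1.3866 -1.3352 -0.0259]
[[267.43915 271.90735]
 [274.34003 211.52457]
 [316.22156 216.311  ]
 [309.32068 276.6938 ]]
[[0.4841 0.1543 0.012 ]
 [0.6381 0.1415 0.012 ]
 [0.6281 0.0344 0.012 ]
 [0.4745 0.0481 0.012 ]] [0.15449752 0.1075294  0.15419644] [0.55619102 0.09454009 0.012     ]
```

```bash
python3 -m handwheel '[[0,0,0,0.119,-0.099,0,1],[0,0,0,0.119,-0.099,0,1],[0,0,0,0.119,-0.099,0,1],[0,0,0,0.119,-0.099,0,1],[0,0,0,0.119,-0.099,0,1],[0,0,0,0.119,-0.099,0,1],[0,0,0,0.119,-0.099,0,1],[0,0,0,0.119,-0.099,0,1]]'
python3 -m handwheel '[[0,0,0,0.119,-0.099,0,1],[0,0,0,0.119,-0.099,0,1],[0,0,0,0.119,-0.099,0,1],[0,0,0,0.119,-0.099,0,1],[0,0,0,0.119,-0.099,0,1],[0,0,-0.0466,0,0,0,0.35],[0,0,-0.0466,0,0,0,0.35],[0,0,-0.0466,0,0,0,0.35]]'
python3 -m handwheel '[[0,0,-0.0466,0,0,0,0.35],[0,0,-0.0466,0,0,0,0.35],[0,0,-0.0466,0,0,0,0.35],[0,0,-0.0466,0,0,0,0.35],[0,0,0,0,0,0,0.35],[0,0,0,0,0,0,0.35],[0,0,0,0,0,0,0.35],[0,0,0,0,0,0,0.35]]'
cat > snap.py <<'E'
import sys,pickle
from h import *
n=sys.argv[1]; M=cam("wrist"); im=ctrl.camera("wrist"); cv2.imwrite(f"pics/{n}.png",im); pickle.dump(M,open(f"pics/{n}.pkl","wb")); togo([.6,.04,.25],85.2)
E
python3 snap.py w1
```

```text
time_s: 0.95
eef_pos: [0.4065, -0.1725, 0.2423]
eef_rot: [0.0, 0.973, 0.229, 0.0]
wrist_force: [0.2, 0.2, -0.5]
opening: 0.998
grasp_force: 0.0
time_s: 1.75
eef_pos: [0.4994, 0.039, 0.2418]
eef_rot: [-0.0, 0.898, 0.439, -0.0]
wrist_force: [-0.4, -0.7, -0.3]
opening: 0.516
grasp_force: 0.0
time_s: 2.55
eef_pos: [0.4996, 0.0382, 0.2422]
eef_rot: [-0.0, 0.737, 0.676, -0.0]
wrist_force: [0.4, 0.0, -0.0]
opening: 0.354
grasp_force: 0.0
pos [0.4996 0.0382 0.2423] x-heading 85.16 tiltz [-1.e-04  0.e+00 -1.e+00] shift/0.3: [ 0.0344  0.3329 -0.0258]
turn z frac -0.00024877587472250045
```

```bash
python3 -m handwheel '[[0,0,0,0,0.11,0,0.35],[0,0,0,0,0.11,0,0.35],[0,0,0,0,0.11,0,0.35],[0,0,0,0,0,0,0.35],[0,0,0,0,0,0,0.35],[0,0,0,0,0,0,0.35],[0,0,0,0,0,0,0.35],[0,0,0,0,0,0,0.35]]'
python3 snap.py w2
```

```text
time_s: 3.4
eef_pos: [0.5978, 0.0301, 0.2428]
eef_rot: [0.0, 0.736, 0.677, 0.0]
wrist_force: [0.8, -1.0, -0.1]
opening: 0.352
grasp_force: 0.0
pos [0.5979 0.03   0.2428] x-heading 85.23 tiltz [ 6.e-04 -1.e-04 -1.e+00] shift/0.3: [ 0.0337  0.0043 -0.0241]
turn z frac 0.0001775229153711027
```

View pics/w1.png

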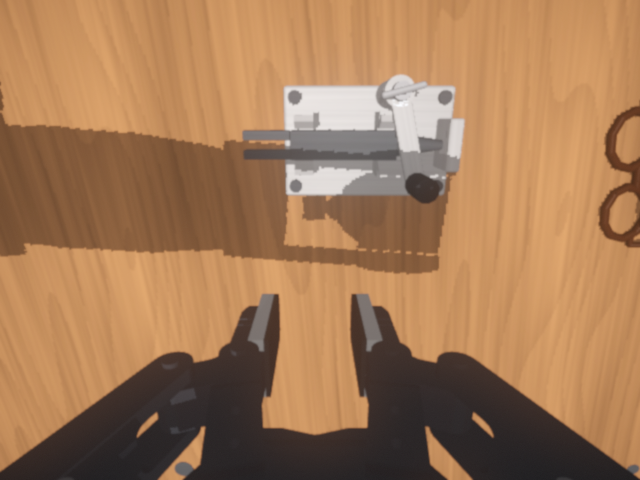

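View pics/w2.png

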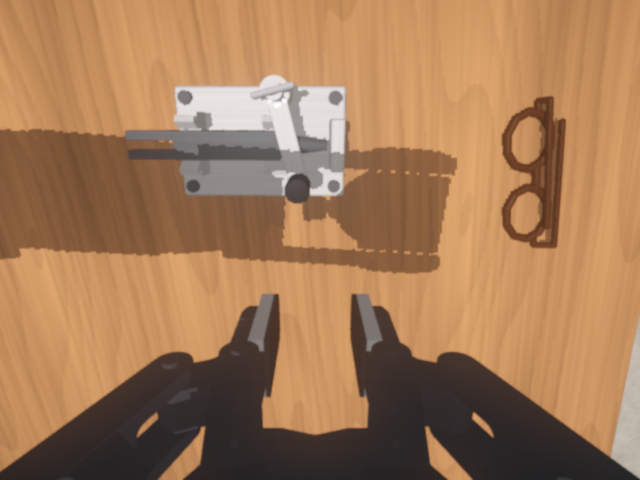

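Both wrist views show the clamp: plate corners in w1 are about (285,86)–(455,195), with the knob at (422,187), wing screw at (400,88) and fork tips at x≈245. In w2 the same things are shifted about 110 px left. I'll zoom in for exact pixels.

```bash
python3 - <<'E'
from h import *
a=cv2.imread("pics/w1.png")[70:205,235:470]; b=cv2.imread("pics/w2.png")[70:205,118:353]
z=[cv2.resize(i,None,fx=2.2,fy=2.2,interpolation=cv2.INTER_CUBIC) for i in(a,b)]
z=[cv2.resize(i,(517,297)) for i in z]
cv2.imwrite("pics/zoom.png",np.vstack(z))
for n,s in(("w1",[(295,97),(445,97),(296,186),(445,186)]),("w2",[(186,97),(336,97),(193,186),(334,186)])):
    g=cv2.cvtColor(cv2.imread(f"pics/{n}.png"),cv2.COLOR_BGR2GRAY).astype(float)
    for u,v in s:
        w=g[v-8:v+9,u-8:u+9]; t=w.min()+ .35*(np.median(w)-w.min()); ys,xs=np.nonzero(w<t); print(n,u-8+xs.mean().round(2),v-8+ys.mean().round(2),len(xs))
    im=cv2.imread(f"pics/{n}.png"); m=(im.max(2)<60).astype(np.uint8); m[250:]=0
    for c in cv2.findContours(m,0,2)[0]:
        if cv2.contourArea(c)>200: print(n,"black",cv2.minEnclosingCircle(c),cv2.boundingRect(c),cv2.contourArea(c))
E
```

```text
w1 294.28 96.81 116
w1 444.51 96.91 115
w1 295.44 185.62 95
w1 437.97 187.2 35
w2 189.08 97.28999999999999 24
w2 335.1 97.37 110
w2 192.83 185.69 102
w2 333.97 186.37 99
```

View pics/zoom.png

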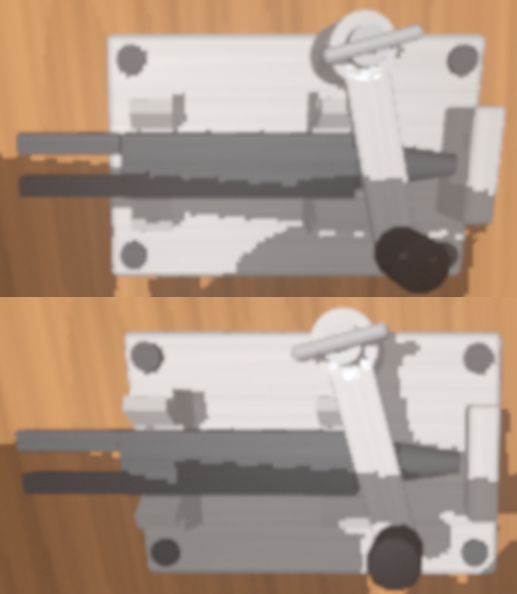

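The zoom gives clean pixels in both views for the screws, fork tips (18,165)/(19,165), horn tips (457,165)/(462,165), knob top (423,265)/(395,266) and boss (364,40)/(343,38).

```bash
python3 - <<'E'
from h import *
import pickle
M1,M2=[pickle.load(open(f"pics/{n}.pkl","rb")) for n in("w1","w2")]
f=lambda z,ox:((z[0]+.5)/2.2-.5+ox,(z[1]+.5)/2.2-.5+70)
P={}
for n,a,b in[("scrTL",(131,59),(147,60)),("scrTR",(462,59),(478,60)),("scrBL",(134,255),(165,254)),("fork",(18.5,165),(19.5,165)),("horn",(457,165),(462,165)),("step+y",(121,133),(121,133)),("step-y",(121,197),(121,196)),("knobtop",(423,265),(395.5,266)),("boss",(364,43),(343,41)),("wingL",(328,55),(294,54)),("wingR",(421,31),(387,31)),("stopTL",(474,108),(469,109)),("stopBL",(466,221),(468,219)),("plateTL",(107,35),(124,36)),("plateTR",(485,36),(500,36)),("plateBR",(None),(498,275)),("plateBL",(112,275),None)]:
    if a is None or b is None:
        p=onz("wrist",*f(a,235),.012,M1) if a else onz("wrist",*f(b,118),.012,M2); e=-1
    else: p,e=tri(ray("wrist",*f(a,235),M1),ray("wrist",*f(b,118),M2))
    P[n]=p; print(n,p.round(4),round(e*1000,2),"mm")
d=P["horn"]-P["fork"]; print("bar len",np.linalg.norm(d),"heading",np.degrees(np.arctan2(d[1],d[0])))
for a,b in(("scrTL","scrTR"),("plateTL","plateTR")):
    e=P[b]-P[a]; print(a,b,np.degrees(np.arctan2(e[1],e[0])),np.linalg.norm(e))
E
```

```text
scrTL [0.4894 0.135  0.0143] 0.2 mm
scrTR [0.6239 0.1236 0.0136] 0.04 mm
scrBL [0.4827 0.0558 0.0157] 0.52 mm
fork [0.4441 0.0992 0.0477] 0.06 mm
horn [0.6135 0.0844 0.0418] 0.36 mm
step+y [0.4844 0.1075 0.0451] 0.14 mm
step-y [0.4824 0.0845 0.0524] 0.49 mm
knobtop [0.5867 0.0559 0.0904] 0.09 mm
boss [0.5742 0.1313 0.0601] 1.0 mm
wingL [0.5587 0.1277 0.0754] 0.62 mm
wingR [0.5906 0.1325 0.0729] 0.38 mm
stopTL [0.6175 0.1052 0.0481] 0.03 mm
stopBL [0.614  0.0643 0.0522] 1.09 mm
plateTL [0.4804 0.1453 0.0099] 0.21 mm
plateTR [0.6335 0.1319 0.0123] 0.45 mm
plateBR [0.6268 0.0339 0.012 ] -1000 mm
plateBL [0.4718 0.0469 0.012 ] -1000 mm
bar len 0.1701482770564422 heading -4.998428019774511
scrTL scrTR -4.849940325196797 0.13497171601290323
plateTL plateTR -5.001617417125692 0.1537105424117128
```

```bash
python3 -m handwheel '[[0,0,-0.0388,0.083,-0.0444,0,0.42],[0,0,-0.0387,0,0,0,0.42],[0,0,0,0,0,0.144,0.42],[0,0,0,0,0,0.144,0.42],[0,0,0,0,0,0.0,0.42],[0,0,0,0,0,0,0.42],[0,0,0,0,0,0,0.42],[0,0,0,0,0,0,0.42]]'
python3 - <<'E'
from h import *
togo([.5867,.0559,.070],99.1)
cv2.imwrite("pics/w3.png",ctrl.camera("wrist"))
E
```

```text
time_s: 4.25
eef_pos: [0.5888, 0.0557, 0.1588]
eef_rot: [0.002, 0.648, 0.761, 0.001]
wrist_force: [0.4, 0.4, -0.1]
opening: 0.421
grasp_force: 0.0
pos [0.5888 0.0557 0.1588] x-heading 99.18 tiltz [ 4.6e-03 -5.0e-04 -1.0e+00] shift/0.3: [ 0.0023 -0.0083  0.2958]
turn z frac 0.0004381082910594753
```

View pics/w3.png

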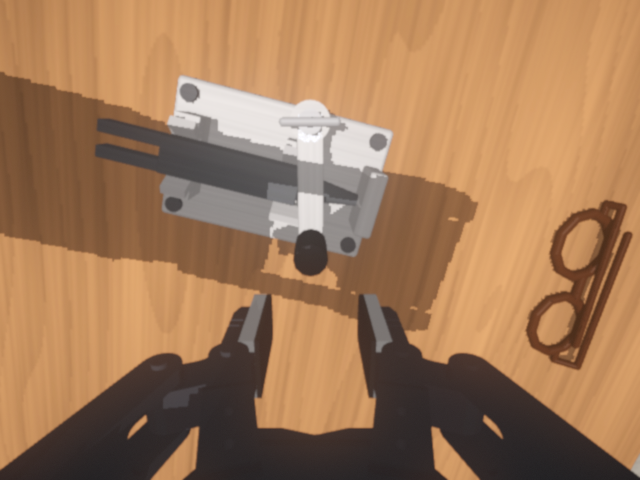

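The knob sits at (311,253), centred between the fingers (about 270 to 360), with the keeper arm vertical in the image. I'll descend and start the arc.

```bash
python3 -m handwheel '[[0,0,0,0.002,-0.008,0.148,0.42],[0,0,0,0,0,0.148,0.42],[0,0,0,0,0,0,0.3],[0,0,0,0,0,0,0.3],[0,0,-0.0456,0.0026,0.0359,0,0.3],[0,0,-0.0456,0.0026,0.0359,0,0.3],[0,0,-0.0456,0.0026,0.0359,0,0.3],[0,0,0,0,0,0,0.3]]'
cat > arc.py <<'E'
from h import *
S=np.array([.531,.092]); a=np.radians(-4.97); ex=np.array([np.cos(a),np.sin(a)]); ey=np.array([-ex[1],ex[0]])
pv=S+.040*ex+.042*ey; P,A=tool(); d=P[:2]-pv
print("rad",np.linalg.norm(d).round(4),"ang",(np.degrees(np.arctan2(d[1],d[0]))+94.97).round(2),"z",P[2].round(4),"head-85.03",(np.degrees(np.arctan2(A[1,0],A[0,0]))-85.03).round(2))
E
python3 arc.py
```

```text
time_s: 5.1
eef_pos: [0.6178, 0.0681, 0.0711]
eef_rot: [0.003, 0.47, 0.883, 0.001]
wrist_force: [0.2, -0.4, 0.4]
opening: 0.303
grasp_force: 0.0
rad 0.0759 ang 39.8 z 0.0711 head-85.03 38.88
```

```bash
python3 -m handwheel '[[0,0,-0.0456,0.0026,0.0359,0,0.3],[0,0,-0.0456,0.0026,0.0359,0,0.3],[0,0,-0.0456,0.0026,0.0359,0,0.3],[0,0,-0.0456,0.0026,0.0359,0,0.3],[0,0,-0.0456,0.0026,0.0359,0,0.3],[0,0,-0.0456,0.0026,0.0359,0,0.3],[0,0,-0.0456,0.0026,0.0359,0,0.3],[0,0,0,0,0,0,0.3]]'
python3 arc.py
python3 -m handwheel '[[0,0,0,0,0,0,0.45],[0,0,0,0,0,0,0.45],[0,0,0,0,0,-0.166,0.45],[0,0,0,0,0,-0.166,0.45],[0,0,0,0,0,-0.166,0.45],[0,0,0,0,0,0,1],[0,0,0,0,0,0,1],[0,0,0,0,0,0,1]]'
python3 arc.py; python3 snap.py w4; python3 -c "
from h import *
togo([.5288,.0918,.22],175.03)
im=ctrl.camera('top')[190:300,250:340]; cv2.imwrite('pics/t4.png',im)"
```

```text
time_s: 5.9
eef_pos: [0.6492, 0.1331, 0.0697]
eef_rot: [0.002, -0.011, 1.0, 0.0]
wrist_force: [1.0, 0.3, -0.0]
opening: 0.301
grasp_force: 0.0
rad 0.0748 ang 97.09 z 0.0697 head-85.03 -263.83
time_s: 6.7
eef_pos: [0.6471, 0.1318, 0.2152]
eef_rot: [-0.001, -0.01, 1.0, -0.0]
wrist_force: [-0.5, 0.9, -0.4]
opening: 0.935
grasp_force: 0.0
rad 0.0726 ang 96.1 z 0.2152 head-85.03 -263.88
pos [0.6468 0.1319 0.2145] x-heading -178.82 tiltz [-3.4e-03 -1.0e-04 -1.0e+00] shift/0.3: [ 0.1628 -0.303  -0.1177]
turn z frac 0.5332240175569726
pos [0.6468 0.1319 0.2145] x-heading -178.82 tiltz [-3.4e-03 -1.0e-04 -1.0e+00] shift/0.3: [ 0.3962 -0.1255 -0.017 ]
turn z frac 0.034168462001417134
```

View pics/w4.png

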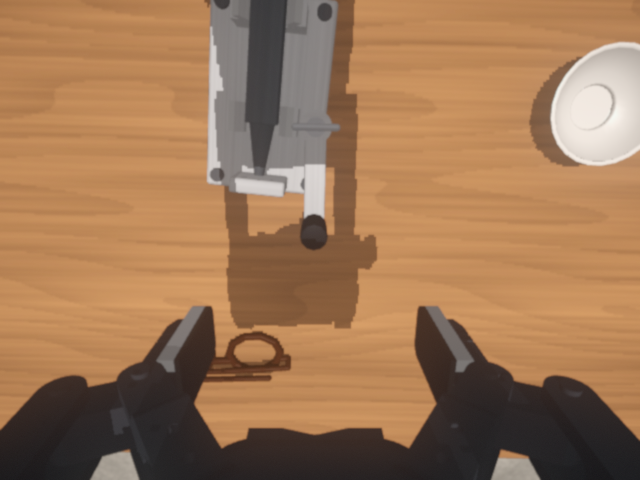

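Keeper arm is vertical in the image with the knob at (314,232), pointing beyond the stop and clear of the bar (about 93°). Next I'll move over the bar.

```bash
python3 -m handwheel '[[0,0,0,0.1321,-0.0418,0,0.6],[0,0,0,0.1321,-0.0418,0,0.6],[0,0,0,0.1321,-0.0418,0,0.6],[0,0,0.0342,0,0,0.14,0.6],[0,0,0,0,0,0.14,0.6],[0,0,0,0,0,0,0.6],[0,0,0,0,0,0,0.6],[0,0,0,0,0,0,0.6]]'
python3 snap.py w5; python3 -c "
from h import *
togo([.5288,.0918,.032],175.03)"
```

```text
time_s: 7.6
eef_pos: [0.5313, 0.092, 0.1341]
eef_rot: [0.001, 0.043, 0.999, -0.0]
wrist_force: [0.0, 0.1, 0.2]
opening: 0.597
grasp_force: 0.0
pos [0.5316 0.092  0.1344] x-heading 175.12 tiltz [ 3.e-03 -1.e-04 -1.e+00] shift/0.3: [-0.2432 -0.1533 -0.3846]
turn z frac 0.4995378436606321
pos [0.5316 0.092  0.1344] x-heading 175.12 tiltz [ 3.e-03 -1.e-04 -1.e+00] shift/0.3: [ 0.0101 -0.0015  0.3413]
turn z frac 0.00048228810507661515
```

View pics/w5.png

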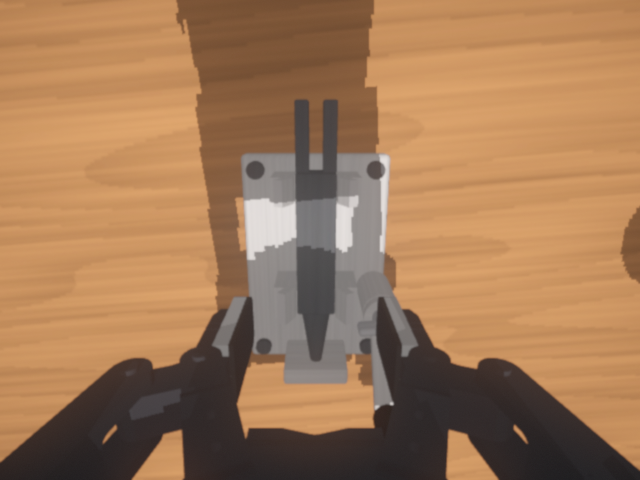

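The bar centreline at u≈316 lies midway between the fingers (about 245 and 382) and parallel to them. I'll descend, grip and lift slightly.

```bash
python3 -m handwheel '[[0,0,0,0.009,-0.001,0.114,0.6],[0,0,0,0,0,0.114,0.6],[0,0,0,0,0,0.113,0.6],[0,0,0,0,0,0,0.6],[0,0,0,0,0,0,0.0],[0,0,0,0,0,0,0.0],[0,0,0,0,0,0,0.0],[0,0,0,0,0,0,0.0]]'
python3 -c "
from h import *
togo([.5288,.0918,.20],175.03)"
```

```text
time_s: 8.45
eef_pos: [0.5296, 0.0919, 0.033]
eef_rot: [0.003, 0.043, 0.999, 0.0]
wrist_force: [-0.3, -0.8, 7.3]
opening: 0.271
grasp_force: 60.3
pos [0.5296 0.0919 0.033 ] x-heading 175.11 tiltz [ 5.1e-03 -2.0e-04 -1.0e+00] shift/0.3: [-3.000e-04 -5.000e-04 -5.568e-01]
turn z frac 0.0004603946292280941
```

```bash
python3 -m handwheel '[[0,0,0,0,0,-0.03,0],[0,0,0,0,0,-0.06,0],[0,0,0,0,0,-0.08,0],[0,0,0,0,0,-0.1,0],[0,0,0,0,0,-0.1,0],[0,0,0,0,0,-0.1,0],[0,0,0,0,0,-0.07,0],[0,0,0,0,0,-0.02,0]]'
python3 -m handwheel '[[0,0,0.03,0,0,0,0],[0,0,0.0455,0,0,0,0],[0,0,0.0455,0,0,0,0],[0,0,0.0455,0,0,0,0],[0,0,0.0455,0,0,0,0],[0,0,0.0455,0,0,0,0],[0,0,0.0455,0,0,0,0],[0,0,0.0455,0,0,0,0]]'
python3 -m handwheel '[[0,0,0.0455,0,0,0,0],[0,0,0.0455,0,0,0,0],[0,0,0.0455,0,0,0,0],[0,0,0.0455,0,0,0,0],[0,0,0.0455,0,0,0,0],[0,0,0.0455,0,0,0,0],[0,0,0.0455,0,0,0,0],[0,0,0.0455,0,0,0,0]]'
python3 -m handwheel '[[0,0,0.0455,0,0,0,0],[0,0,0.0455,0,0,0,0],[0,0,0.0455,0,0,0,0],[0,0,0.0455,0,0,0,0],[0,0,0.0455,0,0,0,0],[0,0,0.0455,0,0,0,0],[0,0,0.015,0,0,0,0],[0,0,0,0,0,0,0]]'
python3 snap.py w6; python3 -c "
from h import *
togo([.531,.092,.20],-4.97); togo([.531,.092,.033])
print(ctrl.get_obs()['wrist_force'])"
```

```text
time_s: 9.25
eef_pos: [0.5283, 0.092, 0.2014]
eef_rot: [0.002, 0.043, 0.999, -0.0]
wrist_force: [-0.7, 0.5, -4.3]
opening: 0.273
grasp_force: 59.5
time_s: 10.05
eef_pos: [0.526, 0.092, 0.1968]
eef_rot: [-0.001, 0.559, 0.829, -0.001]
wrist_force: [-0.2, -0.3, -4.6]
opening: 0.266
grasp_force: 59.3
time_s: 10.85
eef_pos: [0.526, 0.092, 0.1968]
eef_rot: [-0.001, 0.919, 0.395, -0.001]
wrist_force: [0.0, 0.2, -4.9]
opening: 0.271
grasp_force: 59.3
time_s: 11.65
eef_pos: [0.5261, 0.092, 0.197]
eef_rot: [0.0, 0.999, -0.044, -0.001]
wrist_force: [-0.4, -0.4, -4.4]
opening: 0.264
grasp_force: 59.3
pos [0.5263 0.092  0.1971] x-heading -4.91 tiltz [-2.2e-03  1.0e-04 -1.0e+00] shift/0.3: [ 0.2593  0.1516 -0.1768]
turn z frac -0.5006072097575867
pos [0.5263 0.092  0.1971] x-heading -4.91 tiltz [-2.2e-03  1.0e-04 -1.0e+00] shift/0.3: [ 0.0156 -0.0014 -0.0096]
turn z frac 0.0003372346868578309
pos [0.5263 0.092  0.1971] x-heading -4.91 tiltz [-2.2e-03  1.0e-04 -1.0e+00] shift/0.3: [ 0.0169 -0.0014  0.5471]
[-0.17541077 -0.12746742 -4.38064418]
```

View pics/w6.png

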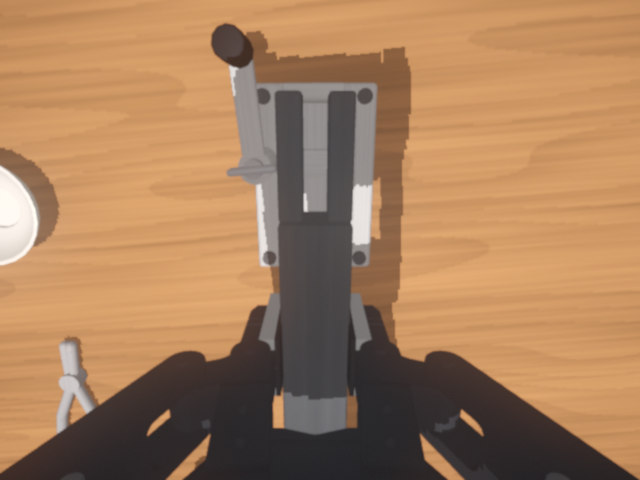

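```bash
python3 - <<'E'
from h import *
import pickle
M=pickle.load(open("pics/w6.pkl","rb")); P,A=tool()
im=cv2.imread("pics/w6.png"); print(im[84:102,288].mean(1).round().tolist(),im[84:102,342].mean(1).round().tolist()); print(im[212:232,300].mean(1).round().tolist()); print(im[120,268:364].mean(1).round().tolist())
for n,p in(("tip",(.0858,0,-.014)),("tipbot",(.0858,0,0)),("step",(.0458,0,-.017)),("tip+c5",(.0908,0,-.014)),("tip+2degup",(.0858,0,-.017)),("L",(.07,.012,-.014)),("Rr",(.07,-.012,-.014))): print(n,np.round(proj("wrist",P+A@np.array(p),M),1))
E
```

```text
[141.0, 146.0, 147.0, 147.0, 145.0, 136.0, 114.0, 84.0, 75.0, 75.0, 75.0, 76.0, 76.0, 76.0, 76.0, 75.0, 76.0, 76.0] [144.0, 148.0, 149.0, 149.0, 149.0, 145.0, 127.0, 91.0, 75.0, 74.0, 75.0, 75.0, 74.0, 75.0, 74.0, 74.0, 74.0, 75.0]
[78.0, 77.0, 78.0, 78.0, 78.0, 78.0, 78.0, 78.0, 77.0, 74.0, 71.0, 71.0, 72.0, 74.0, 76.0, 77.0, 78.0, 78.0, 78.0, 77.0]
[145.0, 146.0, 146.0, 147.0, 148.0, 148.0, 140.0, 113.0, 87.0, 78.0, 78.0, 79.0, 78.0, 77.0, 77.0, 77.0, 77.0, 77.0, 77.0, 77.0, 77.0, 76.0, 76.0, 76.0, 76.0, 77.0, 77.0, 77.0, 77.0, 77.0, 77.0, 75.0, 73.0, 69.0, 82.0, 116.0, 138.0, 144.0, 143.0, 144.0, 146.0, 148.0, 148.0, 147.0, 146.0, 146.0, 144.0, 144.0, 145.0, 147.0, 148.0, 147.0, 146.0, 144.0, 145.0, 146.0, 146.0, 145.0, 138.0, 115.0, 85.0, 71.0, 73.0, 74.0, 76.0, 77.0, 76.0, 75.0, 76.0, 76.0, 76.0, 75.0, 75.0, 75.0, 75.0, 74.0, 74.0, 74.0, 74.0, 75.0, 75.0, 75.0, 74.0, 75.0, 75.0, 74.0, 85.0, 115.0, 135.0, 144.0, 147.0, 147.0, 145.0, 146.0, 146.0, 145.0]
tip [311.   90.4]
tipbot [311.4  93.4]
step [311.6 225.2]
tip+c5 [310.9  71.7]
tip+2degup [310.9  89.6]
L [350.6 145.9]
Rr [271.9 146.1]
```

```bash
python3 -m handwheel '[[0,0,0.0003,-0.004,-0.0007,0.08,0],[0,0,0,0,0,0.11,0],[0,0,0,0,0,0.11,0],[0,0,0,0,0,0.08,0],[0,0,0,0,0,0.04,0],[0,0,0,0,0,0,0],[0,0,0,0,0,0,0],[0,0,0,0,0,0,0]]'
python3 -c "
from h import *
togo([.5252,.0923,.034],-4.97)"
```

```text
time_s: 12.5
eef_pos: [0.5274, 0.0922, 0.0738]
eef_rot: [0.0, 0.999, -0.044, 0.002]
wrist_force: [1.5, 0.6, -5.4]
opening: 0.271
grasp_force: 59.2
pos [0.5274 0.0922 0.0738] x-heading -5.02 tiltz [ 3.1e-03 -2.0e-04 -1.0e+00] shift/0.3: [-0.0078  0.0003  0.1328]
turn z frac -0.0002836627885898224
```

```bash
python3 -m handwheel '[[0,0,0,-0.008,0,0.03,0],[0,0,0,0,0,0.03,0],[0,0,0,0,0,0.025,0],[0,0,0,0,0,0.02,0],[0,0,0,0,0,0.015,0],[0,0,0,0,0,0.008,0],[0,0,0,0,0,0,0],[0,0,0,0,0,0,0]]'
python3 -c "
from h import *
togo([.5252,.0923,.033],-4.97)
o=ctrl.get_obs();print(o['wrist_force'],o['torque'])"
```

```text
time_s: 13.3
eef_pos: [0.5238, 0.0925, 0.0339]
eef_rot: [-0.0, 0.999, -0.044, 0.0]
wrist_force: [-0.8, 0.3, -5.7]
opening: 0.263
grasp_force: 59.5
pos [0.5238 0.0925 0.0339] x-heading -5.04 tiltz [ 3.e-04 -0.e+00 -1.e+00] shift/0.3: [0.0046 0.0002 0.0031]
turn z frac -0.00036159819331831814
[-0.79526495  0.31632612 -5.73099368] [ 0.01028876  0.00783955 -0.05283903]
```

```bash
python3 -m handwheel '[[0,0,0,0,0,0.003,0],[0,0,0,0.005,0,0,0],[0,0,0,0.005,0,0,0],[0,0,0,0.005,0,0,0],[0,0,0,0.004,0,0,0],[0,0,0,0,0,0,0],[0,0,0,0,0,0,0],[0,0,0,0,0,0,0]]'
python3 -c "
from h import *
togo([.531,.092,.033],-4.97)"
python3 -m handwheel '[[0,0,0,0.003,0,0,0],[0,0,0,0.003,0,0,0],[0,0,0,0,0,0,0],[0,0,0,0,0,0,0],[0,0,0,0,0,0,0],[0,0,0,0,0,0,0],[0,0,0,0,0,0,0],[0,0,0,0,0,0,0]]'
python3 -c "
from h import *
togo([.531,.092,.033],-4.97)"
```

```text
time_s: 14.1
eef_pos: [0.5294, 0.092, 0.033]
eef_rot: [0.0, 0.999, -0.044, 0.0]
wrist_force: [-1.4, 0.6, -1.5]
opening: 0.271
grasp_force: 59.9
pos [0.5294 0.092  0.033 ] x-heading -5.04 tiltz [ 2.e-04 -0.e+00 -1.e+00] shift/0.3: [ 0.0052 -0.0006  0.0001]
turn z frac -0.0003764441205531297
time_s: 14.9
eef_pos: [0.5295, 0.092, 0.033]
eef_rot: [0.0, 0.999, -0.044, -0.002]
wrist_force: [-8.3, 0.5, 7.5]
opening: 0.273
grasp_force: 61.1
pos [0.5295 0.092  0.033 ] x-heading -5.02 tiltz [-3.7e-03  1.0e-04 -1.0e+00] shift/0.3: [ 0.005  -0.0006 -0.0001]
turn z frac -0.00029075844820248956
```

```bash
python3 -m handwheel '[[0,0,0,0,0,0,0.6],[0,0,0,0,0,0,0.6],[0,0,0,0,0,0,0.6],[0,0,0,0,0,-0.1,0.6],[0,0,0,0,0,-0.16,0.6],[0,0,0,0,0,-0.16,0.6],[0,0,0,0,0,-0.16,0.42],[0,0,0,0,0,-0.06,0.42]]'
python3 -m handwheel '[[0,0,-0.03,0,0,0,0.42],[0,0,-0.0465,0,0,0,0.42],[0,0,-0.0465,0,0,0,0.42],[0,0,-0.0465,0,0,0,0.42],[0,0,-0.0465,0,0,0,0.42],[0,0,-0.0465,0,0,0,0.42],[0,0,-0.0465,0,0,0,0.42],[0,0,-0.0465,0,0,0,0.42]]'
python3 -m handwheel '[[0,0,-0.0465,0,0,0,0.42],[0,0,-0.0465,0,0,0,0.42],[0,0,-0.0465,0,0,0,0.42],[0,0,-0.0465,0,0,0,0.42],[0,0,0,0,0,0,0.42],[0,0,0,0,0,0,0.42],[0,0,0,0,0,0,0.42],[0,0,0,0,0,0,0.42]]'
python3 -c "
from h import *
togo([.531,.012,.22],85.03)"
```

```text
time_s: 15.7
eef_pos: [0.5341, 0.0917, 0.2311]
eef_rot: [0.0, 0.999, -0.044, 0.005]
wrist_force: [0.6, 0.4, 0.2]
opening: 0.42
grasp_force: 0.0
time_s: 16.5
eef_pos: [0.5315, 0.0918, 0.2251]
eef_rot: [0.0, 0.869, 0.495, 0.0]
wrist_force: [0.8, -0.2, 0.6]
opening: 0.418
grasp_force: 0.0
time_s: 17.3
eef_pos: [0.5312, 0.0918, 0.2249]
eef_rot: [0.0, 0.693, 0.721, 0.0]
wrist_force: [-0.5, 0.6, 0.5]
opening: 0.418
grasp_force: 0.0
pos [0.5312 0.0918 0.2249] x-heading 92.33 tiltz [ 2.e-04  0.e+00 -1.e+00] shift/0.3: [-0.2657 -0.0114  0.0164]
turn z frac 0.04055408818055165
```

```bash
python3 -m handwheel '[[0,0,0,-0.12,-0.07,0,0.42],[0,0,0,-0.12,-0.07,0,0.42],[0,0,0,0,0,0,0.42],[0,0,0,0,0,0,0.42],[0,0,0,0,0,0,0.42],[0,0,0,0,0,0,0.42],[0,0,0,0,0,0,0.42],[0,0,0,0,0,0,0.42]]'
python3 snap.py v1
python3 -m handwheel '[[0,0,0,0,0.12,0,0.42],[0,0,0,0,0.12,0,0.42],[0,0,0,0,0.12,0,0.42],[0,0,0,0,0,0,0.42],[0,0,0,0,0,0,0.42],[0,0,0,0,0,0,0.42],[0,0,0,0,0,0,0.42],[0,0,0,0,0,0,0.42]]'
python3 snap.py v2
python3 - <<'E'
from h import *
import pickle
Z=[]
for n in("v1","v2"):
    M=pickle.load(open(f"pics/{n}.pkl","rb")); u,v=map(int,proj("wrist",[.545,.09,.03],M)); u0,v0=u-120,max(v-70,0); print(n,u0,v0)
    Z.append(cv2.resize(cv2.imread(f"pics/{n}.png")[v0:v0+140,u0:u0+260],None,fx=2,fy=2,interpolation=cv2.INTER_CUBIC))
cv2.imwrite("pics/zoom2.png",np.vstack(Z))
E
```

```text
time_s: 18.1
eef_pos: [0.4923, 0.0187, 0.2248]
eef_rot: [-0.0, 0.692, 0.722, -0.0]
wrist_force: [0.4, -0.8, 0.2]
opening: 0.419
grasp_force: 0.0
pos [0.4923 0.0186 0.2248] x-heading 92.48 tiltz [-2.e-04  1.e-04 -1.e+00] shift/0.3: [ 0.0558  0.3618 -0.0841]
turn z frac 0.040429457210412696
time_s: 18.95
eef_pos: [0.5996, 0.0227, 0.2254]
eef_rot: [0.0, 0.692, 0.722, 0.0]
wrist_force: [-0.1, 0.6, -0.4]
opening: 0.418
grasp_force: 0.0
pos [0.5997 0.0227 0.2254] x-heading 92.43 tiltz [ 6.e-04 -1.e-04 -1.e+00] shift/0.3: [ 0.0576  0.0034 -0.082 ]
turn z frac 0.04015350040706333
v1 261 58
v2 132 58
```

View pics/zoom2.png

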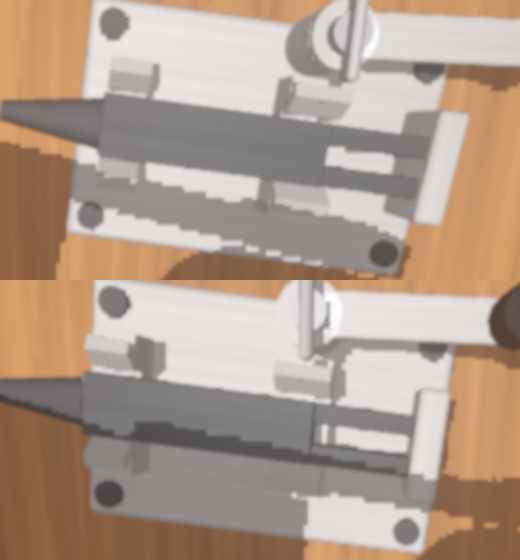

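Horn now points out the front (left) and both fork tips touch the stop plate at (425,165) in v1. The bar lies inside both saddles. I'll check its position numerically and locate the knob.

```bash
python3 - <<'E'
from h import *
import pickle
M1,M2=[pickle.load(open(f"pics/{n}.pkl","rb")) for n in("v1","v2")]
S=np.array([.531,.092,0]); a=np.radians(-4.97); E=np.array([[np.cos(a),np.sin(a),0],[-np.sin(a),np.cos(a),0],[0,0,1]])
f=lambda z,ox:((z[0]+.5)/2-.5+ox,(z[1]+.5)/2-.5+58)
for n,p,q in[("front+y",(104,95),(84,94)),("front-y",(98,147),(81,143)),("back+y",(333,127),(316,124)),("back-y",(323,183),(311,175)),("stop",(440,113),(418,111)),("screw",(114,22),(114,22)),("wingtip",(352,78),(306,76))]:
    r,e=tri(ray("wrist",*f(p,261),M1),ray("wrist",*f(q,132),M2)); print(n,(E@(r-S)).round(4),round(e*1e3,2))
k=[]
for n,M in(("v1",M1),("v2",M2)):
    im=cv2.imread(f"pics/{n}.png"); m=((im.max(2)<75)).astype(np.uint8); u,v=proj("wrist",[.649,.128,.085],M); print(n,"expect",u,v)
    b=np.zeros_like(m); u,v=int(u),int(v); b[v-35:v+35,u-35:u+35]=m[v-35:v+35,u-35:u+35]
    c=max(cv2.findContours(b,0,2)[0],key=cv2.contourArea); h=cv2.moments(c); k.append((h["m10"]/h["m00"],h["m01"]/h["m00"])); print(k[-1],cv2.boundingRect(c),h["m00"])
r,e=tri(ray("wrist",*k[0],M1),ray("wrist",*k[1],M2)); print("knob",r.round(4),e); pv=S+E.T@[.04,.042,0]; d=r-pv; print(np.hypot(d[0],d[1]),np.degrees(np.arctan2(d[1],d[0]))+94.97)
E
```

```text
front+y [-0.0452  0.0095  0.0482] 0.08
front-y [-0.0451 -0.0093  0.0509] 1.03
back+y [0.0451 0.0097 0.0484] 0.56
back-y [ 0.0454 -0.0108  0.0496] 2.5
stop [0.0837 0.0197 0.0522] 0.14
screw [-0.0449  0.0393  0.0149] 0.42
wingtip [0.0413 0.0258 0.0726] 0.14
v1 expect 556.7377235142566 78.5779502785577
(549.3333333333333, 68.33333333333333) (549, 68, 2, 3) 0.5
v2 expect 395.4373101739731 77.6599918248316Traceback (most recent call last):
  File "<stdin>", line 12, in <module>
ValueError: max() iterable argument is empty
```

```bash
python3 - <<'E'
from h import *
import pickle
k=[];Ms=[]
for n in("v1","v2","w4"):
    M=pickle.load(open(f"pics/{n}.pkl","rb")); im=cv2.imread(f"pics/{n}.png"); u,v=map(int,proj("wrist",[.649,.128,.085],M)); w=im[v-35:v+35,u-35:u+35]
    m=(w.max(2)<100).astype(np.uint8); m=cv2.morphologyEx(m,cv2.MORPH_OPEN,np.ones((5,5)))
    c=max(cv2.findContours(m,0,2)[0],key=cv2.contourArea); b=cv2.boundingRect(c); h=cv2.moments(c); p=(h["m10"]/h["m00"]+u-35,h["m01"]/h["m00"]+v-35); print(n,(u,v),p,b,h["m00"]); k.append(p);Ms.append(M)
pv=np.array([.5747,.1304])
for i,j in((0,1),(1,2)):
    r,e=tri(ray("wrist",*k[i],Ms[i]),ray("wrist",*k[j],Ms[j])); d=r[:2]-pv; print("knob",r.round(4),e,np.hypot(*d),np.degrees(np.arctan2(d[1],d[0]))+94.97)
E
```

```text
v1 (556, 78) (551.280806473007, 76.54237962594509) (4, 17, 53, 33) 1256.5
v2 (395, 77) (394.1071353839715, 75.42184557438794) (18, 17, 33, 33) 796.5
w4 (310, 234) (313.13157894736844, 232.34141274238226) (25, 16, 27, 35) 722.0
knob [0.6494 0.1301 0.0775] 0.00014171976461255256 0.07470768579878474 94.71805680548746
knob [0.6487 0.1297 0.081 ] 0.0001802122623004568 0.07396150986974177 94.42419237949714
```

```bash
python3 -m handwheel '[[0,0,0,0.117,0.060,0,0.42],[0,0,0,0.117,0.060,0,0.42],[0,0,0,0.117,0.060,0,0.42],[0,0,-0.044,0,0,0,0.42],[0,0,-0.044,0,0,0,0.42],[0,0,-0.044,0,0,0,0.42],[0,0,-0.044,0,0,0,0.42],[0,0,-0.044,0,0,0,0.42]]'
python3 -m handwheel '[[0,0,-0.044,0,0,0,0.42],[0,0,-0.044,0,0,0,0.42],[0,0,-0.044,0,0,0,0.42],[0,0,-0.044,0,0,0,0.42],[0,0,-0.044,0,0,0,0.42],[0,0,-0.044,0,0,0,0.42],[0,0,0,0,0,0,0.42],[0,0,0,0,0,0,0.42]]'
python3 -c "
from h import *
togo([.649,.130,.07],179.5)"
```

```text
time_s: 19.8
eef_pos: [0.6494, 0.1302, 0.2252]
eef_rot: [0.0, 0.404, 0.915, 0.0]
wrist_force: [-0.0, -0.2, 0.0]
opening: 0.416
grasp_force: 0.0
time_s: 20.6
eef_pos: [0.6495, 0.1301, 0.2251]
eef_rot: [0.0, 0.006, 1.0, -0.0]
wrist_force: [-0.8, -0.1, 0.7]
opening: 0.418
grasp_force: 0.0
pos [0.6495 0.1301 0.2251] x-heading 179.34 tiltz [ 3.e-04 -0.e+00 -1.e+00] shift/0.3: [ 1.700e-03 -4.000e-04  5.171e-01]
turn z frac -0.0009046775758027555
```

```bash
python3 -m handwheel '[[0,0,0,0.0017,0,0.12,0.42],[0,0,0,0,0,0.16,0.42],[0,0,0,0,0,0.14,0.42],[0,0,0,0,0,0.097,0.42],[0,0,0,0,0,0,0.3],[0,0,0,0,0,0,0.3],[0,0,0,0,0,0,0.3],[0,0,0,0,0,0,0.3]]'
python3 arc.py
python3 -m handwheel '[[0,0,0.0438,0.0024,-0.0343,0,0.3],[0,0,0.0438,0.0024,-0.0343,0,0.3],[0,0,0.0438,0.0024,-0.0343,0,0.3],[0,0,0.0438,0.0024,-0.0343,0,0.3],[0,0,0.0438,0.0024,-0.0343,0,0.3],[0,0,0.0438,0.0024,-0.0343,0,0.3],[0,0,0.0438,0.0024,-0.0343,0,0.3],[0,0,0,0,0,0,0.3]]'
python3 arc.py
```

```text
time_s: 21.4
eef_pos: [0.6509, 0.1302, 0.0727]
eef_rot: [0.002, 0.004, 1.0, 0.0]
wrist_force: [-0.3, -0.3, 0.4]
opening: 0.302
grasp_force: 0.0
rad 0.0765 ang 94.87 z 0.0727 head-85.03 94.49
time_s: 22.2
eef_pos: [0.6169, 0.0682, 0.0716]
eef_rot: [0.001, 0.468, 0.884, 0.0]
wrist_force: [-0.1, 1.6, 0.2]
opening: 0.299
grasp_force: 0.0
rad 0.0752 ang 39.26 z 0.0716 head-85.03 39.21
```

```bash
python3 -m handwheel '[[0,0,0.0438,0.0024,-0.0343,0,0.3],[0,0,0.0438,0.0024,-0.0343,0,0.3],[0,0,0.0438,0.0024,-0.0343,0,0.3],[0,0,0.0438,0.0024,-0.0343,0,0.3],[0,0,0.0438,0.0024,-0.0343,0,0.3],[0,0,0,0,0,0,0.3],[0,0,0,0,0,0,0.3],[0,0,0,0,0,0,0.3]]'
python3 arc.py
```

```text
time_s: 23.0
eef_pos: [0.5682, 0.0562, 0.0703]
eef_rot: [0.0, 0.736, 0.677, 0.0]
wrist_force: [-0.8, 0.6, -0.1]
opening: 0.297
grasp_force: 0.0
rad 0.0744 ang 0.12 z 0.0703 head-85.03 0.14
```

```bash
python3 -m handwheel '[[0,0,0,0,-0.005,0,0.3],[0,0,0,0,-0.004,0,0.3],[0,0,0,0,0,0,0.3],[0,0,0,0,0.009,0,0.45],[0,0,0,0,0,0,0.45],[0,0,0,0,0,-0.1,0.45],[0,0,0,0,0,-0.16,0.45],[0,0,0,0,0,-0.16,0.45]]'
python3 -m handwheel '[[0,0,0,-0.12,0.0,-0.05,0.45],[0,0,0,-0.12,0,0,0.45],[0,0,0,0,0,0,0.45],[0,0,0,0,0,0,0.45],[0,0,0,0,0,0,0.45],[0,0,0,0,0,0,0.45],[0,0,0,0,0,0,0.45],[0,0,0,0,0,0,0.45]]'
python3 snap.py w7
```

```text
time_s: 23.8
eef_pos: [0.5664, 0.0563, 0.1962]
eef_rot: [-0.001, 0.738, 0.675, -0.001]
wrist_force: [0.6, 0.7, -0.0]
opening: 0.452
grasp_force: 0.0
time_s: 24.6
eef_pos: [0.561, -0.0149, 0.2106]
eef_rot: [-0.0, 0.737, 0.676, -0.0]
wrist_force: [0.4, 0.5, -0.2]
opening: 0.449
grasp_force: 0.0
pos [ 0.561  -0.0151  0.2106] x-heading 84.99 tiltz [-3.e-04  1.e-04 -1.e+00] shift/0.3: [ 0.1942  0.1134 -0.1313]
turn z frac -0.0011587491166976192
```

View pics/w7.png

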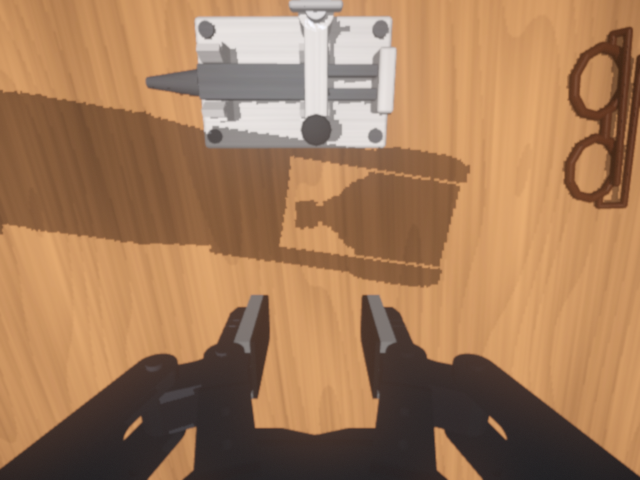

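The keeper lies straight across the bar, from the boss at (316,8) to the knob at (316,130). The horn is out front at (148,82), the fork is against the stop at (380,80), and the gripper is clear, so I'm handing in.

```bash
python3 -c "
from bench import ctrl
print(ctrl.hand_in())"
```

```text
the job is handed in; nothing more can be done
None
```

I turned the bar end for end (horn out the front, fork against the stop) and seated it in both saddles. The keeper is back across it, and I handed the job in at about 24.7 s; the hand-in returned no verdict.

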